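# Ready the crimp pull tester for the next sample

### The arm

A 6-joint arm with a two-finger parallel gripper is mounted at the origin on the work surface. World frame = base frame: x ahead of the robot, y to its left, z up, the work surface at z = 0. Lengths are in mm, angles in rad, forces in N, time in s.
With the tool pointing down it reaches from about 300 to 775 mm from the base axis. Payload 14.6 kg.
Tool frame: the origin (TCP) lies on the centre line of the jaws, within the pads' length; the fingertips stand 19 mm ahead of it and the grasp point (between the pads) is the TCP (bot.tip_reach is the distance from the TCP to the fingertips, in mm); y points along the fingers, x is the direction in which the jaws open and shut, and the axes are right-handed (so a half turn about y gives the same grasp; the last joint's range is limited). The gripper opens to 85 mm and grips with 20 to 120 N. Pads are 22 mm wide; open, the fingers measure 114 mm over their backs; the gripper's body (76 mm by 85 mm) begins 54 mm behind the grasp point. The pads swing forward as they close: fully open they stand 13 mm farther back than shut.
Start: joints at [1.046, 0.3, 1.521, -0, 1.321, -0.067], TCP at [243.083, 493.356, 250.281] pointing down, gripper open.
Joint ranges: [-3.03, 3.03], [-0.79, 2.21], [0.23, 2.52], [-1.04, 4.18], [0, 3.07], [-2.55, 2.55]. Speed limits (rad/s): [2.22, 2.22, 2.57, 3.14, 3.14, 3.14].

### API

Orientations are given as a unit quaternion [w, x, y, z].
In Python, from rig import bot gives the robot as it stands. Calls block until the motion is done:
- bot.move_to(position, orientation): joint-space move of the TCP to a pose.
- bot.servo_line(position, attitude=None, speed=150, until_force=None): straight line of the TCP; attitude=None keeps the orientation; speed is the mean speed in mm/s. With until_force (N) it stops when the force on the tool has changed by that much, and returns True; else False.
- bot.move_joints(angles): joint-space move.
- bot.move_gripper(opening, grip_force=None): finger opening in mm; grip_force is the grip in N (None keeps the last); returns when the fingers have stopped.
- bot.dwell(seconds).
- bot.ik(position, orientation): joint angles nearest the present ones, or None.
- bot.read_state(): the state.
- bot.read_camera(name): name is "scene" or "side" or "wrist"; returns a dict with "image" (480x640x3 uint8, blue, green, red), "depth" (480x640 float32, mm along the optical axis (not along the pixel's ray), 0 where there is no reading), "fovy" (degrees; the focal length in pixels is half the picture's height over the tangent of half this angle, whatever the lens; pixels are square), "cx", "cy" (the principal point, pixels), "eye" and "attitude" of the camera in the world; the wrist camera has in their place "mount" (4x4, takes a point from camera to tool coordinates, whose origin is the TCP and whose axes are the tool frame's). Camera axes: x right, y down, z forward; pixel columns grow to the right and rows downward; lengths in mm; the calibration is good to about 2 mm. A picture is of the moment at which its call begins: read the wrist's pose just before it.
A pose or a line that the arm cannot do raises bot.MotionError and nothing moves.
- bot.finish_job(): hands the job in, once; it reports no verdict.
The state is a dict: "clock": time; "joint_positions": joint angles; "qvel": joint speeds; "effort": joint torques, N m; "ee_pos": TCP position; "tool_rot": TCP orientation; "ft_force": force on the tool from outside, world axes, zero at the start; "moment": the same for the moment, N m; "grip_width": finger opening in mm.
Only numpy, scipy, OpenCV 4.12 (cv2) and the standard library are available. Lean on these libraries where they do the work, as an engineer would, in place of code of your own. Each camera call takes 0.05 s, during which the arm holds its last target.

### The job

Get the crimp pull tester on the bench ready for the next sample: slide the red lock tab clear so that the guard is free, swing the clear guard up until it stands fully open, and turn the reset knob on the gauge back (anticlockwise seen from above) until the red peak hand is home at its zero stop. Leave the tab released and the other things on the bench where they are.

Things in the scene. Friction and masses are not known exactly. Their poses are not given: they have to be found in the camera images.
- tester: Crimp pull tester fixed on the bench, perhaps turned: blue base 210 (x) x 460 (y) x 36 mm high. Origin: centre of its underside, at bench height; +x away from the operator, +y to the gauge end, +z up. Face-up gauge, 160 mm across, axis at (0, 145 mm), its window 105 mm up. At the -y end a bearing block 96 mm high and a black handwheel 121 mm high, out to y = -300 mm.
- guard (a joint): Hinge of the clear, yellow-framed guard over the sample bay: a box at tester x -60 to 66, y -135 to 45 mm, top 106 mm up when shut. Rad: 0 shut, 1.65 fully open at its stop (front edge swung up and over to tester +x). The lock tab over its steel tongue stops it from lifting. Stiff hinge: stays wherever it is left; about 3 N at the handle moves it.
- guard_hinge (a point): Point on the guard's hinge axis (axis along tester y), level with the middle of the handle: 66 mm in tester x, -15 mm in y, 42 mm up.
- guard_handle (a point): Middle of the guard's black handle bar, on its axis; moves with the guard. Round bar, 12 mm thick, 80 mm long along tester y, on two posts, its axis 34 mm off the guard's front (-x) panel and 85 mm above the bench when shut; it swings at 166 mm radius about the hinge.
- lock_tab (a joint): Travel of the red sliding lock tab on the front of the base, in m: 0 locked (over the guard's tongue), grows as it slides along tester -y, 0.032 at its end stop; the guard is free from 0.024. Needs about 2 N, stays where it is left.
- tab_grip (a point): Middle of the tab's upright grip; moves with the tab. The grip is 10 mm thick (tester y), 26 mm wide (tester x) and stands from 53 to 81 mm above the bench (this point: 70 mm) on a plate 32 by 34 mm; 37 mm clear to the post of the guard's handle on its +y side, open on its -y side.
- peak_knob (a joint): Angle of the gauge's reset knob and the red peak hand fixed to it, rad: 0 = hand at its firm zero stop, grows clockwise seen from above, 4.71 full scale. Zero lies 135 degrees anticlockwise (from above) from tester +x, that is towards (-x, +y), where the thin black hand rests; the red hand points along 135 degrees minus this angle. Stiff (0.04 N m); stays where it is left.
- knob_grip (a point): On the knob's axis, at half the height of its black wing: the wing is 46 mm long (in line with the red hand; a white line on its top marks the hand's end), 12 mm thick, from 113 to 137 mm above the bench (this point: 125 mm), on a hub of 20 mm diameter over the gauge window.
- peak_tip (a point): Tip of the red peak hand under the gauge window, 55 mm from the knob's axis, 103 mm above the bench.
- lug_bin: Bystander: blue stacking bin, 170 x 105 x 82 mm, with copper lugs in it. Origin under its centre.
- crimper: Bystander: hand crimper with red handles, 220 x 85 mm, 24 mm high, lying on the bench. Origin near its middle.
- screwdriver: Bystander: screwdriver with a yellow handle, 200 mm, lying on the bench.
- tape_roll: Bystander: black roll of tape, 72 mm diameter, 19 mm high, lying flat.

How it is judged:
By the outcome, as a careful person would: the job done as asked, in the order asked, and still so for the second after the job is handed in, with the robot touching nothing.
It also fails if it takes over 72 s, if anything falls off the work surface, if the arm or the gripper's body presses on something with over 40 N, if the wrist force passes 120 N, or if a joint passes its speed limit or range.

## Working session

There is one attempt and no reset: what is moved stays moved. The work goes in short steps, each a Python script; the robot and the scene stay as the last script left them, time stands still between calls to the robot, and variables do not carry over. Pictures are saved under pics/ and viewed, and the job is handed in when it is done.

```bash
ls; mkdir -p pics
python3 - <<'E'
from rig import bot
import cv2,pickle
for n in("scene","side","wrist"):
    s=bot.read_state();c=bot.read_camera(n);cv2.imwrite(f"pics/a_{n}.png",c["image"]);pickle.dump((s,c),open(f"pics/a_{n}.pkl","wb"))
    print(n,{k:v for k,v in c.items() if k not in("image","depth")})
print(s)
E
```

```text
pics
scene {'fovy': 57.02401695679962, 'cx': 315.19664207030684, 'cy': 242.86681204210905, 'eye': array([1234.39858985, -208.77366888,  705.61928159]), 'attitude': array([-0.3347044 ,  0.74090842,  0.52842846, -0.24452206])}
side {'fovy': 55.84355362367985, 'cx': 323.0888536442277, 'cy': 242.63500224979893, 'eye': array([ 523.72677045, -625.70379609,  768.14658486]), 'attitude': array([-0.38042186,  0.92436347, -0.02576878,  0.01293626])}
wrist {'fovy': 70.98090810292032, 'cx': 318.5039717824765, 'cy': 238.06279831407554, 'mount': array([[ 9.99999977e-01,  8.90821002e-05, -1.97595895e-04,
         1.88036705e-01],
       [ 2.14462468e-04, -2.74615357e-01,  9.61554138e-01,
        -1.24080052e+02],
       [ 3.13943948e-05, -9.61554157e-01, -2.74615370e-01,
         6.99562193e+01],
       [ 0.00000000e+00,  0.00000000e+00,  0.00000000e+00,
         1.00000000e+00]])}
{'clock': 0.1, 'joint_positions': array([ 1.04638049e+00,  3.00417418e-01,  1.52155425e+00, -1.98172873e-05,
        1.32073036e+00, -6.66159168e-02]), 'qvel': array([-0.00112642, -0.00194851,  0.00144989,  0.00138239, -0.00059697,
       -0.00179767]), 'effort': array([ 8.05255277e-04, -5.44375169e+01, -3.62370944e+01, -1.54744121e-04,
        3.01237502e-03, -1.61211750e-05]), 'ee_pos': array([242.9956687 , 493.17571611, 249.76210799]), 'tool_rot': array([-0.6002199 ,  0.60060098,  0.37316366, -0.37384946]), 'ft_force': array([-0.06728373,  0.52338322, -0.20266167]), 'moment': array([ 0.04331477,  0.04900055, -0.03356608]), 'grip_width': 85.58966183959036}
```

View pics/a_scene.png

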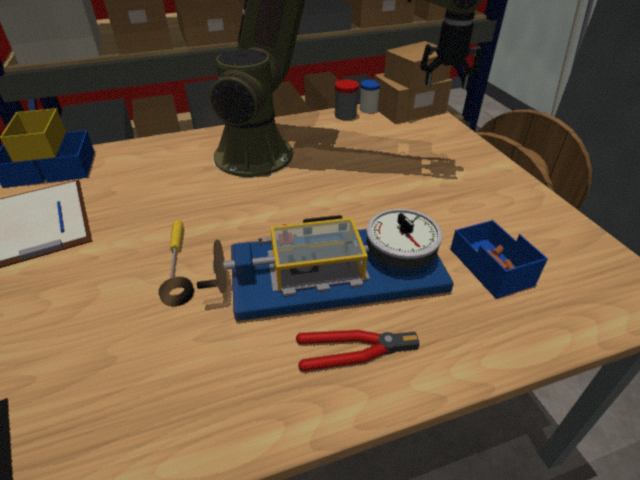

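View pics/a_side.png

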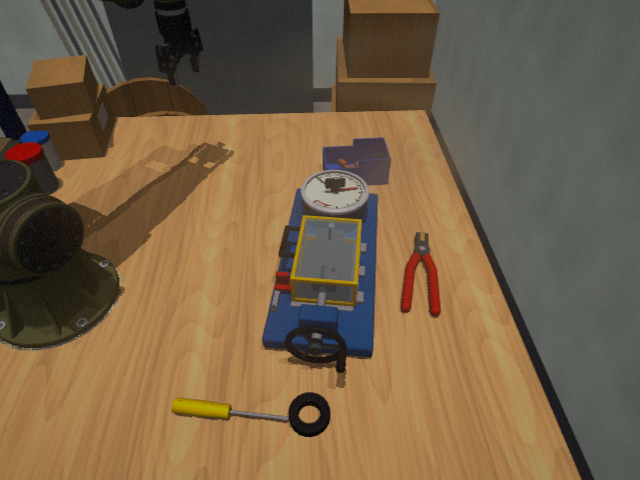

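View pics/a_wrist.png

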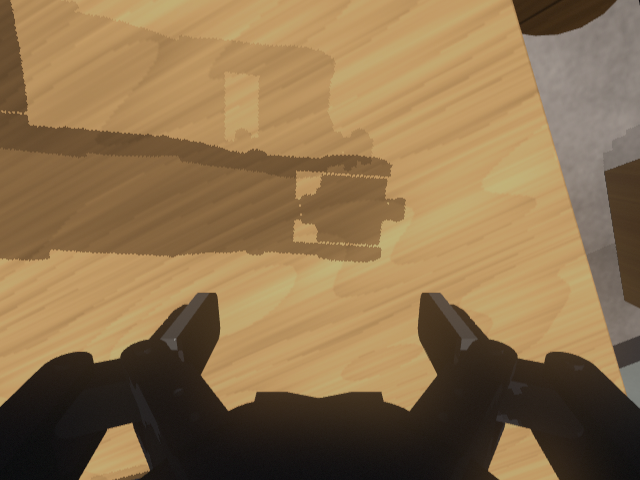

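The scene view shows the tester in the middle, around (340,260), with the gauge at (405,235). The side view shows the red tab at (283,282), the handle at (287,240), and the gauge knob at (335,185). Next I'll enlarge these areas.

```bash
cat > h.py <<'E'
import numpy as np,cv2,pickle
from scipy.spatial.transform import Rotation as R
def rot(q): q=np.asarray(q);return R.from_quat([q[1],q[2],q[3],q[0]])
def quat(r): x=r.as_quat();return np.array([x[3],x[0],x[1],x[2]])
def cam(c,s=None):
    f=240/np.tan(np.radians(c["fovy"])/2)
    if "eye" in c: return f,rot(c["attitude"]).as_matrix(),np.array(c["eye"])
    T=rot(s["tool_rot"]).as_matrix();m=c["mount"]
    return f,T@m[:3,:3],T@m[:3,3]+s["ee_pos"]
def ray(c,u,v,z,s=None):
    f,A,e=cam(c,s);d=A@[(u-c["cx"])/f,(v-c["cy"])/f,1];return e+d*(z-e[2])/d[2]
def dep(c,u,v,s=None):
    f,A,e=cam(c,s);d=A@[(u-c["cx"])/f,(v-c["cy"])/f,1];return e+d*c["depth"][int(round(v)),int(round(u))]
def proj(c,p,s=None):
    f,A,e=cam(c,s);q=(np.asarray(p)-e)@A;return q[...,:2]/q[...,2:]*f+[c["cx"],c["cy"]]
def load(n): return pickle.load(open(f"pics/{n}.pkl","rb"))
def grab(bot,cn,n):
    s=bot.read_state();c=bot.read_camera(cn);cv2.imwrite(f"pics/{n}.png",c["image"]);pickle.dump((s,c),open(f"pics/{n}.pkl","wb"));return s,c
def crop(n,u0,v0,u1,v1,k,out):
    im=load(n)[1]["image"][v0:v1,u0:u1];cv2.imwrite(f"pics/{out}.png",cv2.resize(im,None,fx=k,fy=k,interpolation=cv2.INTER_CUBIC))
E
python3 - <<'E'
from h import *
crop("a_side",255,160,395,360,3,"a_side_c")
crop("a_scene",190,195,460,325,2.9,"a_scene_c")
E
```

```text
(no output)
```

View pics/a_side_c.png

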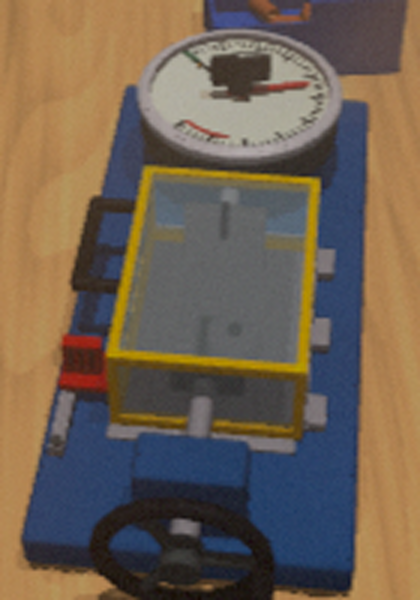

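View pics/a_scene_c.png

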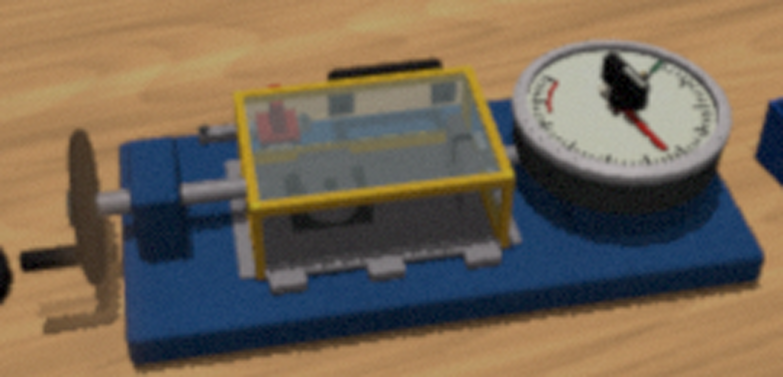

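```bash
cat > fit.py <<'E'
from h import *
from scipy.optimize import least_squares
B=lambda x,y,z:[x,y,z]
side=[((22,548),B(-105,-230,36)),((355,590),B(105,-230,36)),((128,88),B(-105,230,36)),((368,103),B(105,230,36)),
((107,358),B(-60,-135,106)),((302,360),B(66,-135,106)),((146,168),B(-60,45,106)),((320,178),B(66,45,106))]
scene=[((130,345),B(105,-230,36)),((762,258),B(105,230,36)),((120,143),B(-105,-230,36)),((237,92),B(-60,-135,106)),((472,70),B(-60,45,106)),((513,180),B(66,45,106)),((252,205),B(66,-135,106))]
def T(p,P):
    c,s=np.cos(p[2]),np.sin(p[2]);P=np.asarray(P,float);return np.stack([p[0]+c*P[...,0]-s*P[...,1],p[1]+s*P[...,0]+c*P[...,1],P[...,2]],-1)
cs=load("a_side")[1];cc=load("a_scene")[1]
us=np.array([[255+a/3,160+b/3] for (a,b),_ in side]);Ps=np.array([q for _,q in side])
uc=np.array([[190+a/2.9,195+b/2.9] for (a,b),_ in scene]);Pc=np.array([q for _,q in scene])
def res(p): return np.r_[(proj(cs,T(p,Ps))-us).ravel(),(proj(cc,T(p,Pc))-uc).ravel()]
if __name__=="__main__":
    r=least_squares(res,[500,0,0],loss="soft_l1");print(r.x,np.round(r.fun,1))
    p=r.x
    for k,P in dict(hinge=(66,-15,42),handle=(-94,-15,85),knob=(0,145,125),tabgrip=(-90,-90,70)).items(): print(k,T(p,P).round(1),(proj(cs,T(p,P))-[255,160])*3,(proj(cc,T(p,P))-[190,195])*2.9)
E
python3 fit.py
```

```text
[ 5.79508858e+02  5.86413861e+01 -1.62563632e-01] [-0.7 -2.9  0.5 -6.4 -0.5 -1.8  0.9 -1.1  0.8 -0.3  1.9  4.6  0.4  0.2
  0.2  1.1 -2.  -2.   2.6 -1.3 -0.9 -1.5 -0.7  0.1 -0.4 -1.3 -0.3 -1.1
 -0.1  1.1]
hinge [642.2  33.2  42. ] [310.99280208 302.33848724] [424.67706153 252.32072154]
handle [484.3  59.1  85. ] [ 89.27219432 243.32613289] [385.19983653  69.40323145]
knob [603.  201.7 125. ] [241.81054118  69.10136719] [625.08783031  80.54830623]
tabgrip [476.1 -15.6  70. ] [ 78.19738287 337.11128031] [292.0371909   97.89072091]
```

```bash
cat >> fit.py <<'E'
def att(a): # tool down, tool x at world yaw a
    x=np.array([np.cos(a),np.sin(a),0]);y=np.array([0,0,-1.]);return quat(R.from_matrix(np.stack([x,y,np.cross(x,y)],1)))
E
sed -i '/^if __name__/,/proj(cc/{H;d}' fit.py
python3 - <<'E'
from fit import *
from rig import bot
p=[579.5,58.6,-.1626]
s=bot.read_state();print(rot(s["tool_rot"]).as_matrix().round(2))
for nm,yaw in(("ty",p[2]+np.pi/2),("-ty",p[2]-np.pi/2),("tx",p[2]),("-tx",p[2]+np.pi)):
  for k,P in dict(tab=(-90,-90,76),tabup=(-90,-90,330),handle=(-94,-15,88),mid=(-40,-15,200),op=(122,-15,200),knob=(0,145,130),view=(-60,0,400)).items():
    print(nm,k,np.round(bot.ik(T(p,P),att(yaw)),2) if bot.ik(T(p,P),att(yaw)) is not None else None)
E
```

```text
[[ 0.44 -0.   -0.9 ]
 [ 0.9  -0.    0.44]
 [-0.   -1.    0.  ]]
ty tab [-0.11  0.37  1.88 -0.    0.89 -1.52]
ty tabup [-0.11  0.08  1.6  -0.    1.46 -1.52]
ty handle [ 0.05  0.37  1.85 -0.    0.92 -1.36]
ty mid [ 0.03  0.32  1.61 -0.    1.21 -1.38]
ty op [-0.02  0.68  1.09 -0.    1.38 -1.43]
ty knob [ 0.27  0.6   1.38 -0.    1.16 -1.14]
ty view [ 0.06  0.18  1.33 -0.    1.63 -1.35]
-ty tab [-0.11  0.37  1.88 -0.    0.89  1.62]
-ty tabup [-0.11  0.08  1.6  -0.    1.46  1.62]
-ty handle [ 0.05  0.37  1.85 -0.    0.92  1.78]
-ty mid [ 0.03  0.32  1.61 -0.    1.21  1.76]
-ty op [-0.02  0.68  1.09 -0.    1.38  1.72]
-ty knob [ 0.27  0.6   1.38 -0.    1.16  2.  ]
-ty view [ 0.06  0.18  1.33 -0.    1.63  1.79]
tx tab [-0.11  0.37  1.88 -0.    0.89  0.05]
tx tabup [-0.11  0.08  1.6  -0.    1.46  0.05]
tx handle [ 0.05  0.37  1.85 -0.    0.92  0.21]
tx mid [ 0.03  0.32  1.61 -0.    1.21  0.19]
tx op [-0.02  0.68  1.09 -0.    1.38  0.14]
tx knob [ 0.27  0.6   1.38 -0.    1.16  0.43]
tx view [ 0.06  0.18  1.33 -0.    1.63  0.22]
-tx tab None
-tx tabup None
-tx handle None
-tx mid None
-tx op None
-tx knob None
-tx view None
```

Run:
```python
from fit import *
from rig import bot
p=[579.5,58.6,-.1626]
bot.move_to(T(p,(-60,-10,290)),att(p[2]+np.pi/2))
s,c=grab(bot,"wrist","b");print(s["clock"],s["ee_pos"])
cv2.imwrite("pics/b2.png",cv2.resize(c["image"],(800,600),interpolation=cv2.INTER_CUBIC))
```

```text
2.025 [518.57458959  59.11367187 289.91981823]
```

View pics/b2.png

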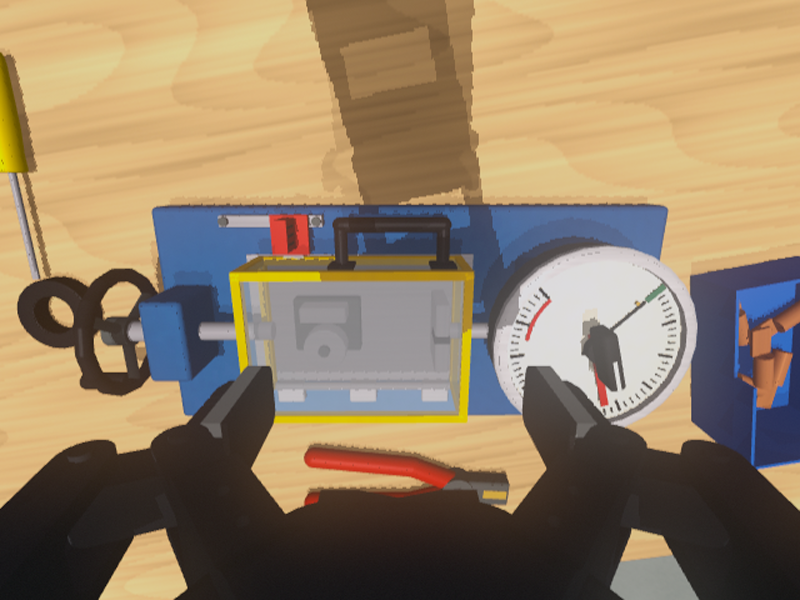

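The wrist view shows the tab at (290,235), the handle bar from (335,225) to (450,225), and the knob at (597,345). The red hand points down at (602,400), nearly along tester +x. I'll crop in to read these precisely.

Run:
```python
from h import *
crop("b",110,155,310,275,4,"b_c1")
crop("b",280,155,420,275,5,"b_c2")
crop("b",390,190,560,345,4,"b_c3")
```

```text
(no output)
```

View pics/b_c1.png

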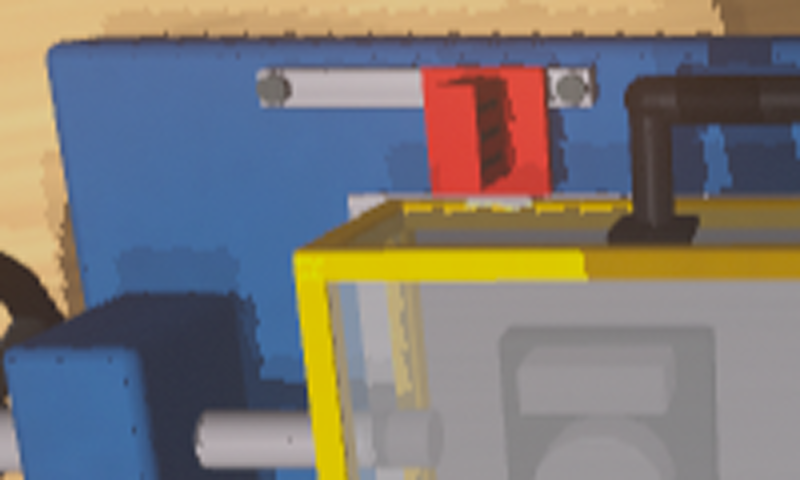

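View pics/b_c2.png

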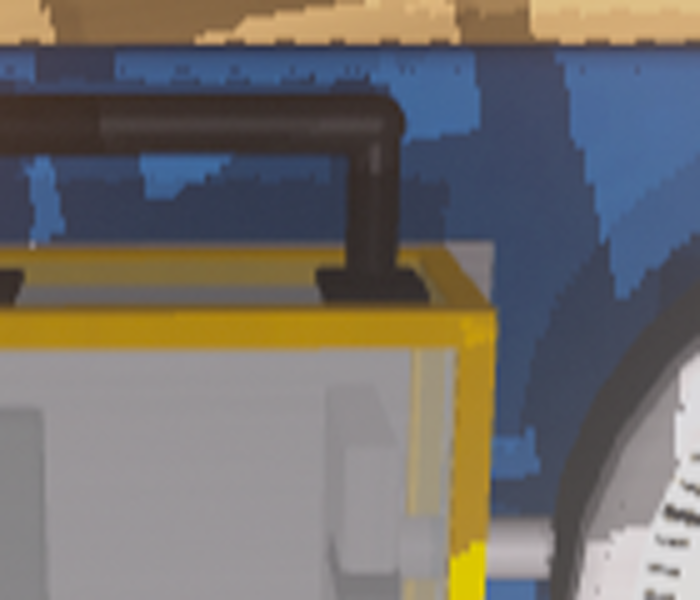

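View pics/b_c3.png

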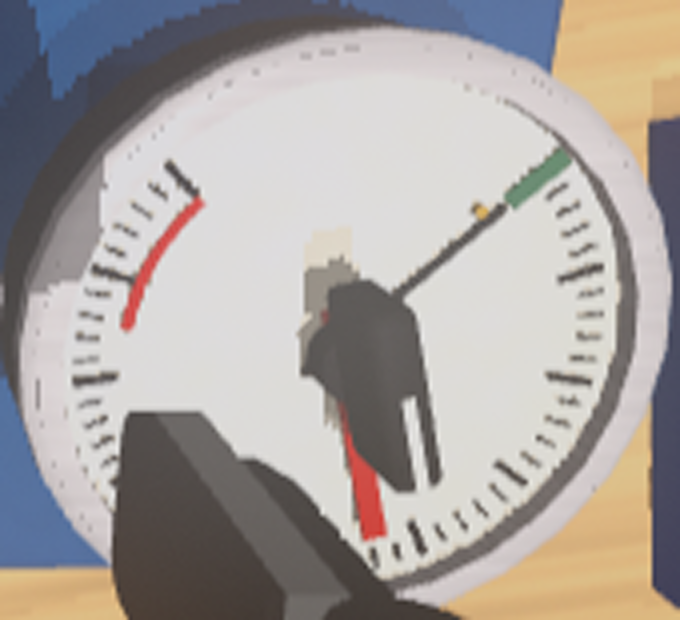

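Run:
```python
from fit import *
s,c=load("b")
uw=np.array([[184.2,217.5],[379.4,217],[197.6,337.6],[373.6,336],[122,166.2],[533.6,164.8]]);Pw=np.array([[-60,-135,106],[-60,45,106],[66,-135,106],[66,45,106],[-105,-230,36],[-105,230,36]])
w=lambda p:(proj(c,T(p,Pw),s)-uw).ravel()
r0=least_squares(w,[579,58,-.16],loss="soft_l1");print("wrist",r0.x,r0.fun.round(1))
r=least_squares(lambda p:np.r_[res(p),w(p)*1.5],r0.x,loss="soft_l1");print("all",r.x,r.fun.round(1))
p=r0.x
def inv(q): cc,ss=np.cos(p[2]),np.sin(p[2]);d=q-np.array([p[0],p[1],0]);return np.array([cc*d[0]+ss*d[1],-ss*d[0]+cc*d[1],q[2]])
I=lambda u,v,z: inv(ray(c,u,v,z,s)).round(1)
D=lambda u,v: inv(dep(c,u,v,s)).round(1)
print("plate", I(110+427/4,155+190/4,53),I(110+548/4,155+190/4,53),I(110+545/4,155+70/4,53))
print("griptop", I(110+428/4,155+82/4,81),I(110+475/4,155+85/4,81),I(110+480/4,155+190/4,81))
for u,v in((450,130),(420,130),(450,100)): print("d",D(110+u/4,155+v/4))
print("bar", I(110+632/4,155+100/4,85),I(280+400/5,155+122/5,85),D(110+780/4,155+100/4),D(280+200/5,155+122/5))
print("knob top line end",I(390+437/4,190+485/4,137),"top tip other",I(390+330/4,190+290/4,137),"line start",I(390+410/4,190+398/4,137),"red tip",I(390+372/4,190+538/4,103), D(390+415/4,190+380/4))
h=I(390+372/4,190+538/4,103);a=np.degrees(np.arctan2(h[1]-145,h[0]));print(a,"knob rad",np.radians(135-a),np.hypot(h[1]-145,h[0]))
```

```text
wrist [ 5.78167180e+02  6.04338675e+01 -1.59201990e-01] [ 1.4  1.  -1.5  1.   1.4 -0.6 -1.3  0.7 -3.2 -1.4  3.8 -1.1]
all [ 5.78501476e+02  5.96252767e+01 -1.59988585e-01] [-1.  -3.2  0.2 -6.9 -1.2 -2.   0.2 -1.5  0.4 -0.6  1.5  4.1 -0.1 -0.
 -0.4  0.8 -1.4 -2.3  2.8 -2.  -0.6 -1.7 -0.5 -0.2 -0.3 -1.7  0.1 -1.6
  0.4  0.8  1.   2.  -3.5  2.3  1.  -0.4 -3.1  1.6 -5.6 -1.7  4.6 -0.8]
plate [ -65.8 -120.7   53. ] [-65.7 -88.   53. ] [-97.7 -86.8  53. ]
griptop [ -97.3 -109.6   81. ] [-96.5 -98.2  81. ] [-70.6 -98.9  81. ]
d [ -85.8 -104.7   82.6]
d [ -80.  -125.9   37.5]
d [ -92.8 -104.8   80.2]
bar [-93.2 -59.4  85. ] [-93.6  29.7  85. ] [-93.9 -23.3  91.6] [-94.3  -9.   91.2]
knob top line end [ 20.4 154.2 137. ] top tip other [-26.9 124.  137. ] line start [ -1.2 145.  137. ] red tip [ 53.9 159.7 103. ] [ -5.7 145.3 137.4]
15.255118703057764 knob rad 2.08994244104142 55.86859582985775
```

Everything matches the given sizes: grip top 81 mm up, bar at x -94, red tip 55.9 mm from the axis. The tab is at (-83.5,-104) in tester axes and the knob at about 2.09 rad. Tab first.

```bash
cat >> fit.py <<'E'
p=np.array([578.2,60.3,-.1595])
TX=np.array([np.cos(p[2]),np.sin(p[2]),0]);TY=np.array([-TX[1],TX[0],0])
def inv(q): d=np.asarray(q)-[p[0],p[1],0];return np.array([d@TX,d@TY,q[2]])
E
python3 - <<'E'
from fit import *
from rig import bot
A=att(p[2]+np.pi/2)
bot.move_gripper(32,25)
bot.move_to(T(p,(-86,-104,140)),A)
f=bot.servo_line(T(p,(-86,-104,77)),A,speed=80,until_force=8)
s=bot.read_state();print(f,inv(s["ee_pos"]),s["ft_force"],s["grip_width"])
if not f:
    bot.move_gripper(0,25)
    s=bot.read_state();print(s["grip_width"],s["ft_force"])
    f=bot.servo_line(T(p,(-86,-104-35,77)),A,speed=40,until_force=15)
    s=bot.read_state();print(f,inv(s["ee_pos"]),s["ft_force"],s["grip_width"],s["clock"])
grab(bot,"side","c");crop("c",220,150,420,350,3,"c_c")
E
```

```text
False [ -85.70166155 -103.96164971   77.42947519] [ 0.35022642 -0.37804101  0.29523439] 31.949713023005554
9.205442680105401 [-1.67970923  0.43451419  6.10712933]
True [ -85.73846992 -135.90484356   77.56396244] [0.08794126 7.1516509  4.13603646] 9.351950709436434 5.4083
```

View pics/c_c.png

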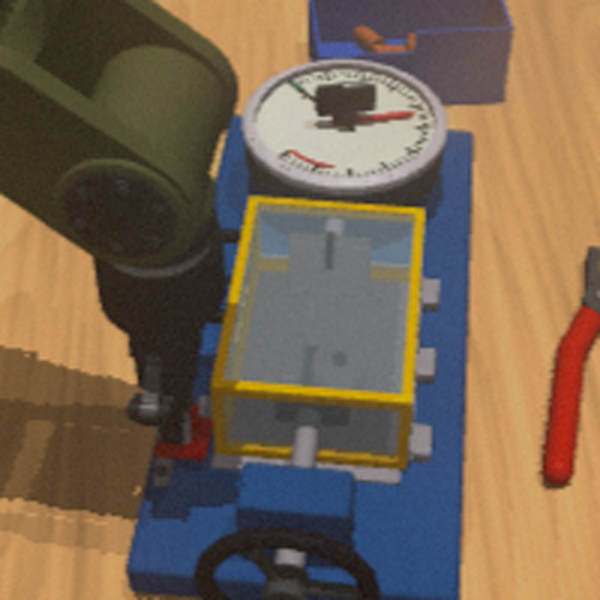

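The tab travelled 32 mm to its stop. Now I'll release it and grip the handle.

Run:
```python
from fit import *
from rig import bot
bot.move_gripper(28,25)
P=inv(bot.read_state()["ee_pos"])
bot.servo_line(T(p,(P[0],P[1],150)),speed=150)
A=att(p[2])
bot.move_gripper(22,20)
bot.move_to(T(p,(-94,-15,150)),A)
s,c=grab(bot,"wrist","d0")
grab(bot,"side","d1");crop("d1",220,150,420,350,3,"d_c")
print(s["clock"],inv(s["ee_pos"]))
```

```text
8.2417 [-93.96990096 -15.15856779 149.9449256 ]
```

View pics/d_c.png

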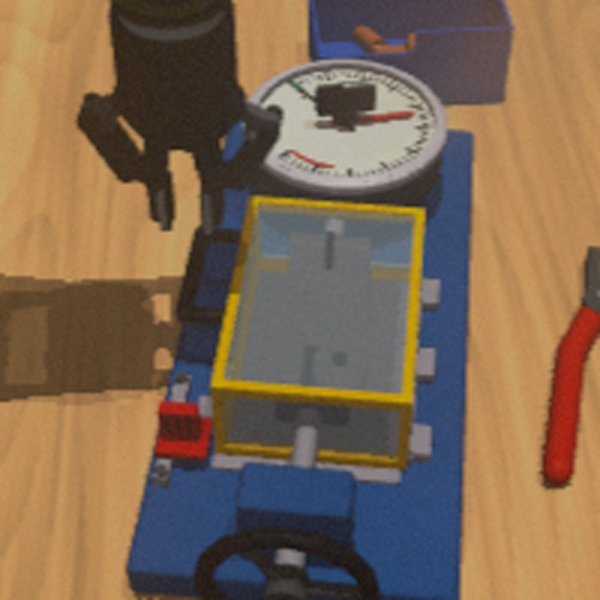

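View pics/d0.png

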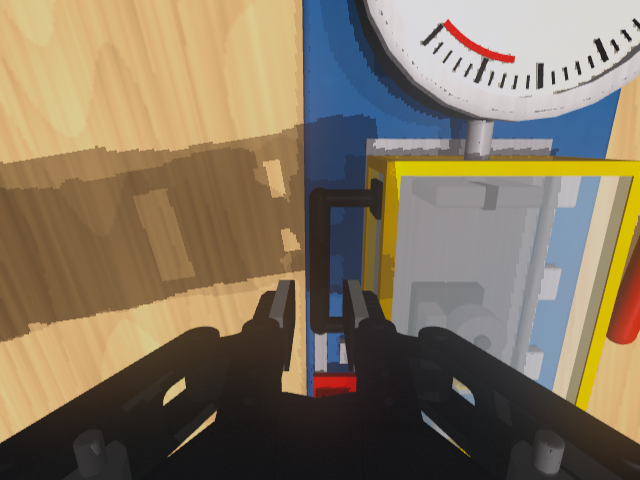

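The wrist view shows the jaws straddling the bar at column 320, and the tab stays released. Next I'll descend, grip and swing the guard.

Run:
```python
from fit import *
from rig import bot
A=att(p[2])
f=bot.servo_line(T(p,(-94,-15,90)),A,speed=80,until_force=6)
s=bot.read_state();print(f,inv(s["ee_pos"]),s["ft_force"])
if f: raise SystemExit
bot.move_gripper(0,20)
s=bot.read_state();print(s["grip_width"],s["ft_force"])
def H(t):
    v=np.array([-160,43.]);c,q=np.cos(t),np.sin(t)
    return T(p,(66+c*v[0]+q*v[1],-15,42-q*v[0]+c*v[1]+5))
for t in (.2,.4,.6):
    f=bot.servo_line(H(t),A,speed=90,until_force=35);s=bot.read_state();print(t,f,inv(s["ee_pos"]).round(1),s["ft_force"].round(1),round(s["clock"],2))
    if f: break
grab(bot,"scene","e");crop("e",190,120,460,325,2.9,"e_c")
```

```text
False [-93.75941572 -14.93814189  90.38430846] [0.98750397 0.05086287 1.25899757]
10.916357828341145 [ 1.53868601 -0.91655987  1.61207528]
0.2 False [-82.6 -15.  120.8] [-2.7  2.   1.9] 10.0
0.4 False [-65.8 -14.9 148.9] [-15.7   2.3  12. ] 10.52
0.6 False [-42.8 -14.8 174.3] [-22.5   3.1  26.7] 11.03
```

View pics/e_c.png

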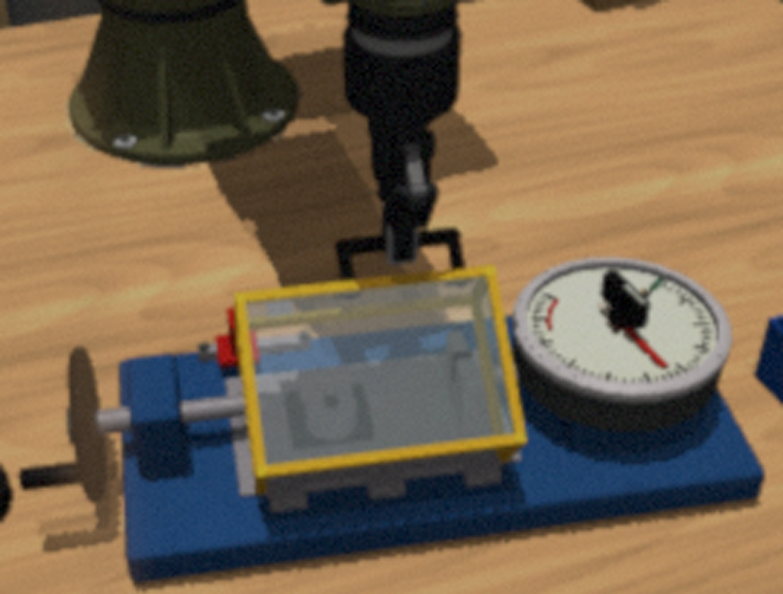

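The forces, about 35 N, point along the radius, so my arc runs roughly 2 mm inside the true circle. I'll correct the radius from the measured force as I go.

Run:
```python
from fit import *
from rig import bot
A=att(p[2])
def rad(t):
    v=np.array([-160,43.]);c,q=np.cos(t),np.sin(t);v=np.array([c*v[0]+q*v[1],-q*v[0]+c*v[1]]);return v/np.hypot(*v),v
def H(t,o):
    u,v=rad(t);w=v+u*o;return T(p,(66+w[0],-15,42+w[1]+5))
o=0
def upd(t):
    global o
    s=bot.read_state();F=s["ft_force"];f2=np.array([F@TX,F[2]]);u,_=rad(t);fr=f2@u;tan=np.array([u[1],-u[0]])
    tt=f2@tan;o+=np.clip(fr/25,-2,2);print(round(t,2),"Fr",fr.round(1),"Ft",tt.round(1),"o",round(o,2),inv(s["ee_pos"]).round(1),round(s["clock"],2));return fr,tt
upd(.6)
bot.servo_line(H(.6,o),A,speed=30);upd(.6)
t=.6
for t in (.75,.9,1.05):
    f=bot.servo_line(H(t,o),A,speed=70,until_force=35);upd(t)
    if f: print("stop");break
grab(bot,"scene","f");crop("f",190,120,460,325,2.9,"f_c")
grab(bot,"side","f2");crop("f2",220,100,420,300,3,"f2_c")
```

```text
0.6 Fr 34.1 Ft 0.5 o 1.36 [-42.8 -14.8 174.3] 11.08
0.6 Fr 16.2 Ft -0.4 o 2.01 [-43.1 -14.9 174.4] 11.33
0.75 Fr 12.1 Ft 1.1 o 2.49 [-22.7 -14.9 189.9] 11.84
0.9 Fr 7.1 Ft 1.0 o 2.78 [ -0.6 -14.9 201.6] 12.35
1.05 Fr 4.3 Ft 1.0 o 2.95 [ 23.1 -15.  209.8] 12.86
```

View pics/f_c.png

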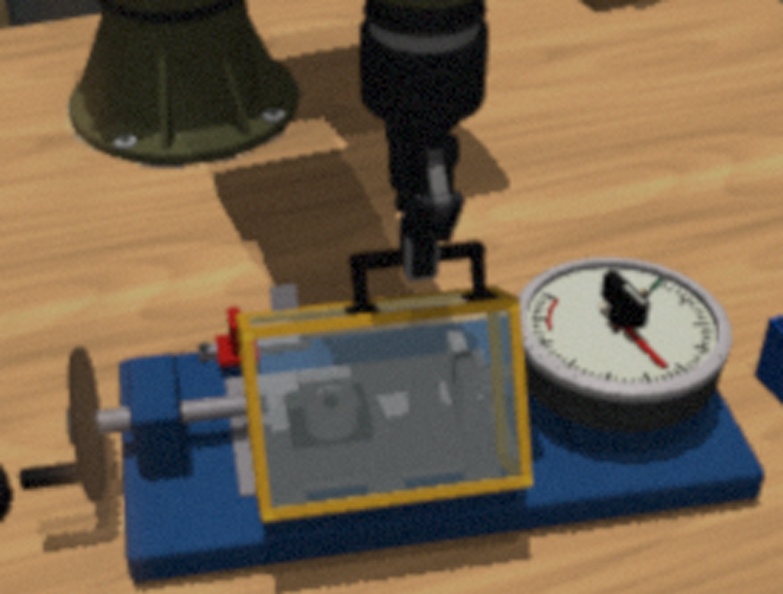

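View pics/f2_c.png

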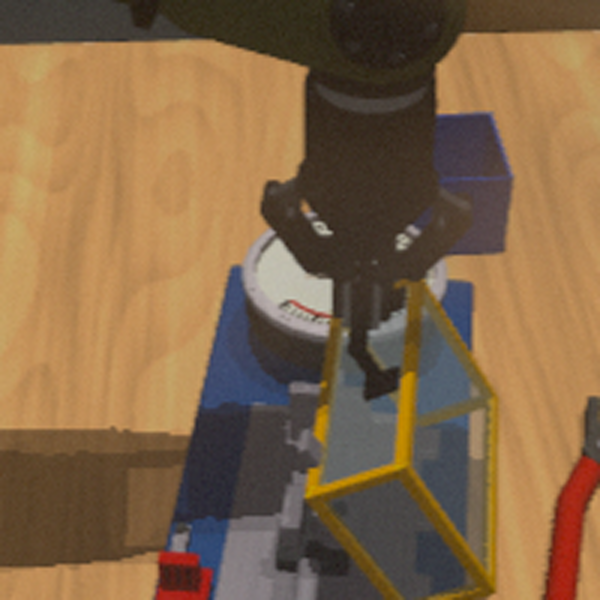

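Run:
```python
from fit import *
from rig import bot
A=att(p[2])
def rad(t):
    v=np.array([-160,43.]);c,q=np.cos(t),np.sin(t);v=np.array([c*v[0]+q*v[1],-q*v[0]+c*v[1]]);return v/np.hypot(*v),v
def H(t,o):
    u,v=rad(t);w=v+u*o;return T(p,(66+w[0],-15,42+w[1]+5))
o=2.95
def upd(t):
    global o
    s=bot.read_state();F=s["ft_force"];f2=np.array([F@TX,F[2]]);u,_=rad(t);fr=f2@u;tan=np.array([u[1],-u[0]])
    tt=f2@tan;o+=np.clip(fr/25,-2,2);q=inv(s["ee_pos"]);w=np.array([q[0]-66,q[2]-47]);th=np.arctan2(43,-160)-np.arctan2(w[1],w[0])
    print(round(t,3),"Fr",fr.round(1),"Ft",tt.round(1),"o",round(o,2),q.round(1),"th",th.round(3),"r",np.hypot(*w).round(1),round(s["clock"],2));return fr,tt
for t in (1.2,1.35,1.5,1.6):
    f=bot.servo_line(H(t,o),A,speed=70,until_force=30);fr,tt=upd(t)
    if f: print("stop");break
else:
  for t in (1.63,1.66,1.69,1.71):
    f=bot.servo_line(H(t,o),A,speed=25,until_force=18);fr,tt=upd(t)
    if f or tt<-15: print("stop");break
grab(bot,"scene","g");crop("g",190,120,460,325,2.9,"g_c")
grab(bot,"side","g2");crop("g2",220,100,420,300,3,"g2_c")
```

```text
1.2 Fr 1.5 Ft 1.4 o 3.01 [ 47.7 -15.  214.4] th 1.199 r 168.4 13.47
1.35 Fr 1.3 Ft 2.0 o 3.06 [ 73.  -15.1 215.4] th 1.35 r 168.6 13.97
1.5 Fr 2.3 Ft 1.7 o 3.15 [ 98.2 -15.  212.6] th 1.5 r 168.7 14.48
1.6 Fr 2.8 Ft 2.2 o 3.27 [114.7 -15.  208.7] th 1.601 r 168.9 14.88
1.63 Fr 1.6 Ft 1.5 o 3.33 [119.5 -15.  207.1] th 1.631 r 168.8 15.22
1.66 Fr 5.0 Ft -11.7 o 3.53 [122.2 -15.  206.2] th 1.648 r 168.8 15.47
stop
```

View pics/g_c.png

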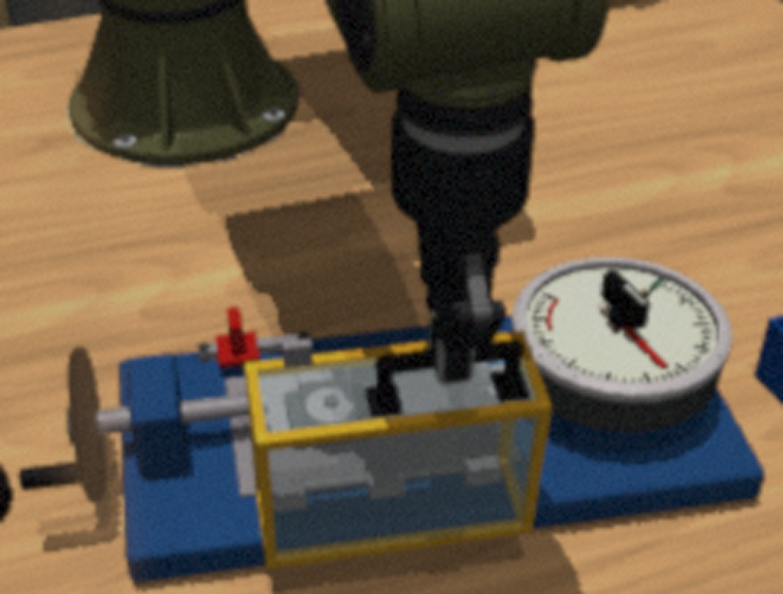

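View pics/g2_c.png

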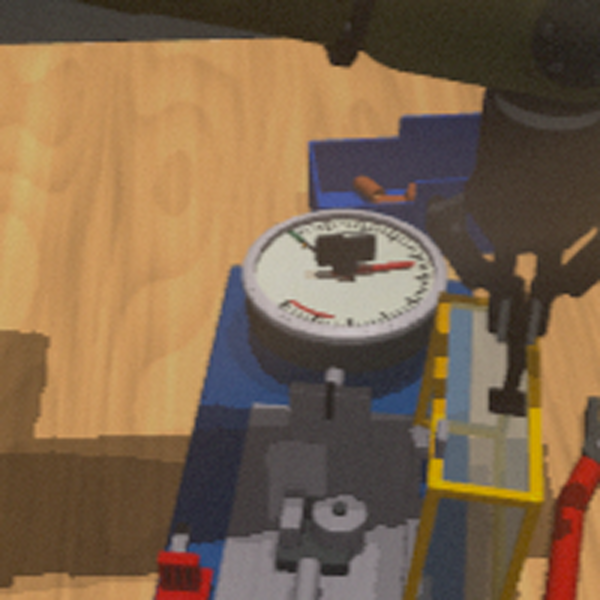

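The guard met its stop at 1.648 rad, where the tangential force jumped from +1.5 to -11.7 N. I'll release it and move over the knob.

Run:
```python
from fit import *
from rig import bot
bot.move_gripper(26,20)
P=bot.read_state()["ee_pos"]
bot.servo_line(P+[0,0,50],speed=150)
s=bot.read_state();print(s["ft_force"])
yaw=p[2]+np.radians(15.2)-np.pi/2
bot.move_to(T(p,(0,145,230)),att(yaw))
bot.move_gripper(40,30)
s,c=grab(bot,"wrist","k0");print(s["clock"],inv(s["ee_pos"]))
grab(bot,"scene","k1");crop("k1",190,60,460,325,2.2,"k1_c")
for n,P in dict(k=(0,145,137),tip=(53.1,159.4,103)).items():print(n,proj(c,T(p,P),s))
```

```text
[ 0.32091352  1.21411397 -0.58223034]
18.05 [1.51521136e-01 1.44778292e+02 2.29937182e+02]
k [318.54014897 248.82567943]
tip [318.55621313 162.67222449]
```

View pics/k0.png

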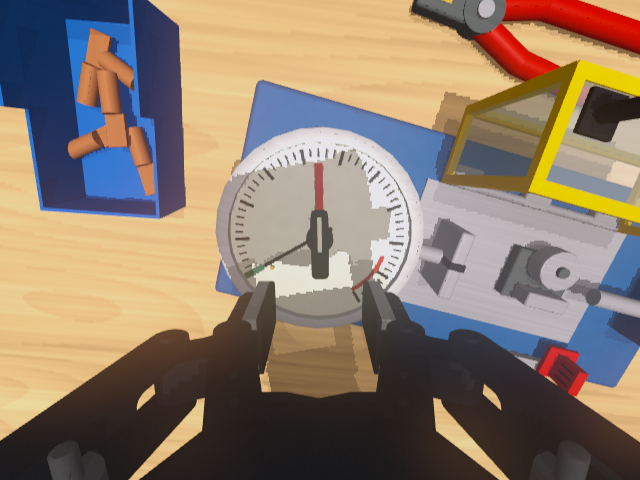

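View pics/k1_c.png

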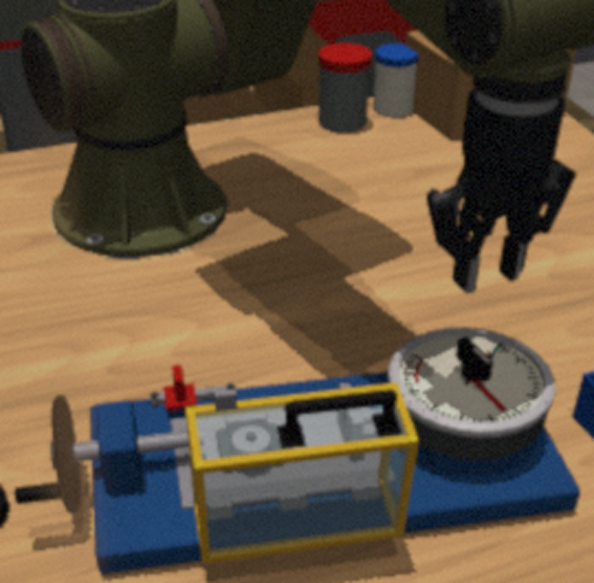

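The wing centre is at (319.5,246) against a predicted (318.5,249), and the red tip is at (319,164) against (318.6,163). They agree, so I'll grip and turn.

Run:
```python
from fit import *
from rig import bot
yaw=p[2]+np.radians(15.2)-np.pi/2
f=bot.servo_line(T(p,(-.5,145,132)),att(yaw),speed=90,until_force=6)
s=bot.read_state();print(f,inv(s["ee_pos"]),s["ft_force"])
if f: raise SystemExit
bot.move_gripper(0,40)
s=bot.read_state();print(s["grip_width"],s["ft_force"].round(1),s["moment"].round(2))
q=s["joint_positions"].copy();q0=q[5]
for d in (.5,1.,1.5,1.9):
    q[5]=q0-d;bot.move_joints(q);s=bot.read_state();print(d,(q0-s["joint_positions"][5]).round(3),s["ft_force"].round(1),s["moment"].round(3),round(s["clock"],2))
for d in np.arange(1.95,2.25,.03):
    q[5]=q0-d;bot.move_joints(q);s=bot.read_state();print(d.round(2),(q0-s["joint_positions"][5]).round(3),s["ft_force"].round(1),s["moment"].round(3),s["effort"][5].round(3),round(s["clock"],2))
    if abs(s["moment"][2])>.4 : break
grab(bot,"side","m");crop("m",250,100,420,270,3.5,"m_c")
```

```text
False [ -0.24502653 145.11242113 132.68921066] [ 0.10306827 -0.50471191 -0.43867239]
11.22775939110386 [-3.2 -7.8 13.3] [-1.17  0.53 -0.08]
0.5 0.497 [-1.8 -3.3  1.7] [-0.544  0.343  0.014] 20.33
1.0 0.995 [-2.9 -4.6  2.1] [-0.818  0.348  0.013] 20.88
1.5 1.495 [-0.5 -4.8  1.3] [-0.757  0.265  0.049] 21.43
1.9 1.893 [-0.3 -5.7  2.4] [-0.834  0.079 -0.01 ] 21.9
1.95 1.943 [ 0.3 -5.1  2.1] [-0.783  0.104  0.012] -0.216 22.15
1.98 1.972 [-1.1 -4.9  2. ] [-0.882  0.102  0.056] -0.112 22.4
2.01 2.002 [ 0.3 -4.6  1.4] [-0.773  0.037  0.023] -0.111 22.65
2.04 2.032 [ 0.5 -4.7  1.4] [-0.829  0.091  0.058] -0.111 22.9
2.07 2.062 [-0.1 -5.2  1.7] [-0.758  0.053  0.093] -0.111 23.15
2.1 2.092 [-0.2 -5.9  2. ] [-0.791  0.076 -0.069] -0.259 23.4
2.13 2.124 [-0.1 -5.   2.2] [-0.637  0.145 -0.968] -1.127 23.65
```

View pics/m_c.png

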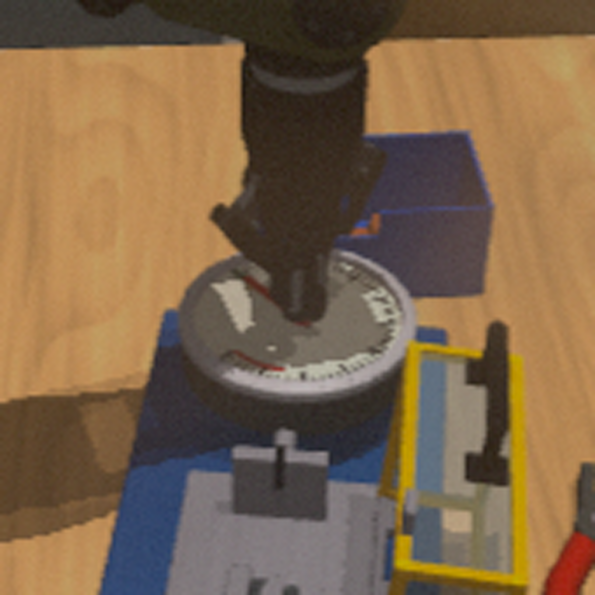

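The stop shows as a 1 N·m jump at about 2.1 rad. I'll release, rise and check.

Run:
```python
from fit import *
from rig import bot
bot.move_gripper(40,30)
P=bot.read_state()["ee_pos"]
bot.servo_line(P+[0,0,110],speed=150)
s,c=grab(bot,"wrist","n0");print(s["clock"],s["ft_force"])
a=np.radians(135)
for n,Q in dict(k=(0,145,137),tip=(55*np.cos(a),145+55*np.sin(a),103)).items():print(n,proj(c,T(p,Q),s))
bot.move_to(T(p,(-60,-10,330)),att(p[2]+np.pi/2))
grab(bot,"wrist","n1")
for k in("scene","side"): grab(bot,k,"n_"+k)
crop("n_side",240,160,400,360,3,"n_side_c")
crop("n0",200,100,440,300,3.3,"n0_c")
```

```text
24.975 [-0.29787606  0.50949801 -0.43759088]
k [319.08651335 243.41127201]
tip [321.82537058 161.75286438]
```

View pics/n0_c.png

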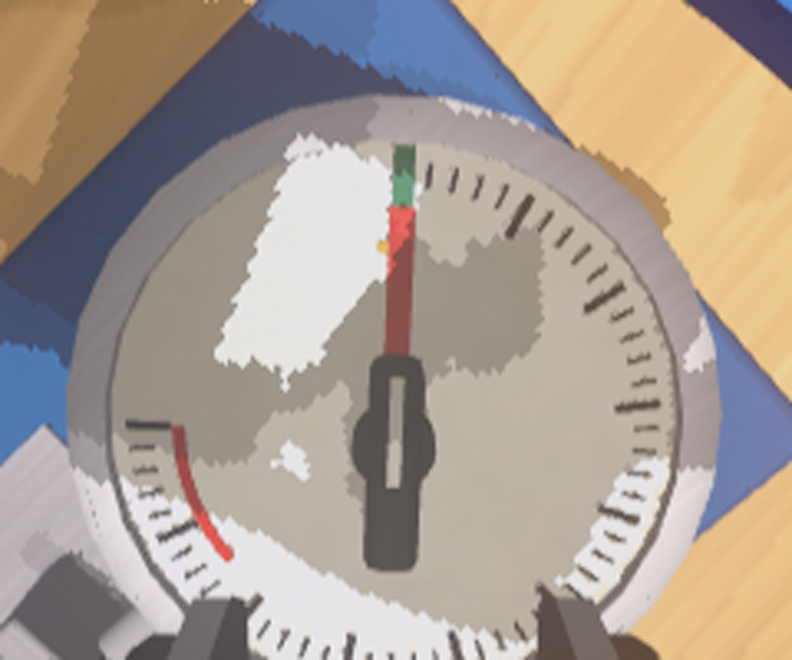

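View pics/n1.png

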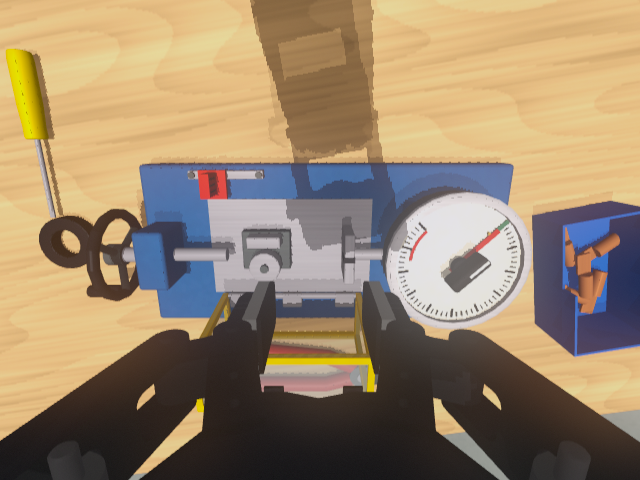

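View pics/n_side_c.png

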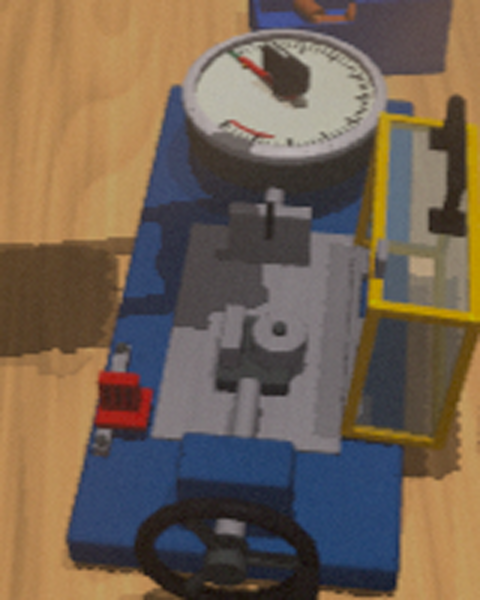

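View pics/n_scene.png

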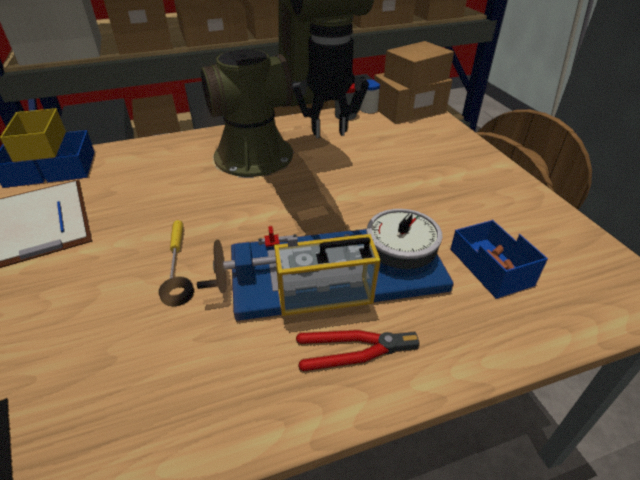

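The red hand now covers the black one at the green zero mark, at crop (402,215). The tab is at the end of its rail and the bystanders have not moved. I'll check numerically that the guard stayed at its stop.

Run:
```python
from fit import *
crop("n_scene",260,215,400,325,5,"n_sc")
c=load("n_scene")[1];d=load("n_side")[1]
for t in (1.5,1.58,1.65):
    C,q=np.cos(t),np.sin(t)
    f=lambda x,y,z:(66+C*(x-66)+q*(z-42),y,42-q*(x-66)+C*(z-42))
    for nm,P in dict(barL=(-94,-52,85),barR=(-94,22,85),c1=(-60,-135,106),c2=(-60,45,106)).items():
        print(t,nm,((proj(c,T(p,f(*P)))-[260,215])*5).round(),((proj(d,T(p,f(*P)))-[240,160])*3).round())
```

```text
1.5 barL [312.  89.] [418. 171.]
1.5 barR [515.  65.] [419.  96.]
1.5 c1 [ 92. 228.] [450. 308.]
1.5 c2 [587. 168.] [450. 114.]
1.58 barL [319. 119.] [438. 176.]
1.58 barR [524.  95.] [439. 101.]
1.58 c1 [ 96. 258.] [466. 314.]
1.58 c2 [594. 197.] [464. 120.]
1.65 barL [325. 147.] [455. 181.]
1.65 barR [531. 122.] [455. 106.]
1.65 c1 [ 99. 285.] [480. 321.]
1.65 c2 [599. 223.] [476. 127.]
```

View pics/n_sc.png

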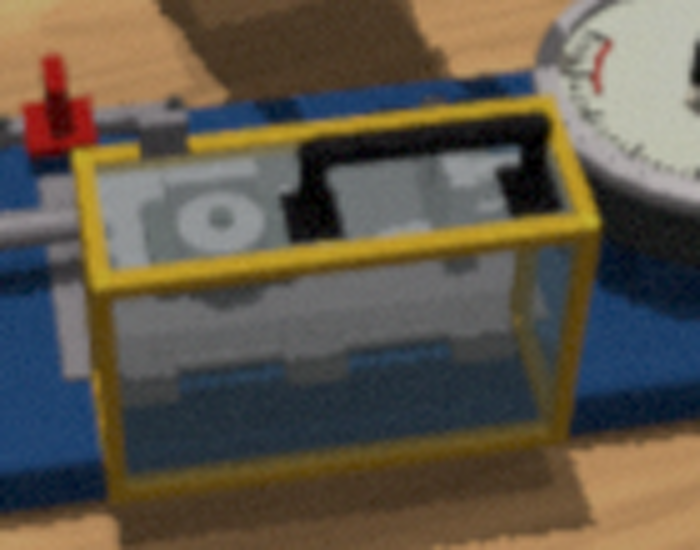

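Frame corners at (97,290) and (600,225) match the 1.65 rad prediction of (99,285) and (599,223). Handing the job in.

Run:
```python
from rig import bot
print(bot.read_state()["clock"]);bot.finish_job()
```

```text
26.1
the job is handed in; nothing more can be done
```

The tester is ready for the next sample, and the job was handed in at 26.1 s of the 72 s allowed. The work was done in the order you asked:

- **Lock tab:** I slid it 32 mm to its end stop. It is still at the released end of its rail in the last pictures.
- **Guard:** I swung it up by its handle until it met its stop, reading 1.648 rad. After I let go, its frame corners in the picture match 1.65 rad to within a pixel or so.
- **Reset knob:** I turned it about 2.1 rad anticlockwise until the stop showed as a jump of about 1 N·m. The red hand now lies over the black hand at the green zero mark.
- **Other things on the bench:** by eye, the bin, crimper, screwdriver and tape roll have not moved. The arm is well clear of everything.

One check disagreed: early in the guard swing, my path ran about 2–3 mm inside the handle's true circle. That put up to 35 N along the radius at the fingers, under the wrist's 120 N limit, and I corrected the radius as I went. After that the radial force fell to a few newtons, and I did not find the cause of the error.

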